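# Present a circuit board to the inspection camera

### The job

Pull the green circuit board straight up out of its slot in the black rack, turn it, and stand it connector up on the inspection stand: lower edge behind the orange lip and centred, its bare back leaning flat against the sloped metal plate, its chips facing the camera. Set it down gently rather than dropping it, and once it stands there by itself push the red-knobbed lamp lever right over to its other end. Leave the blue and the red board undisturbed in the rack.

Things in the scene. Friction and masses are not known exactly. Their poses are not given: they have to be found in the camera images.
- card_green: Green circuit board to move, loose, about 80 g: 80 wide (y) x 90 tall (z) x 3 mm (x). Origin: centre of its lower edge, mid-thickness; z points up to the connector edge. Black chip and other parts, up to 7 mm proud, on its -x face; the +x back is bare. At the start upright in one of the rack's slots, resting on the rack's floor, chips to the rack's -y side.
- card_connector (a point): Centre of the white connector on the green board's top edge: 50 long (board's y), 10 thick (x, straddling the board evenly), 18 mm tall (z = 72 to 90 mm, centre 81 mm above the lower edge). Grip it from above across its 10 mm; 35 mm is free on either side before a neighbouring board.
- card_blue: Blue circuit board, same size and build as the green one, standing in another slot of the rack; to stay there.
- card_red: Red circuit board, same size and build as the green one, standing in another slot of the rack; to stay there.
- rack: Fixed black slotted rack, 108 (x) x 190 (y) x 68 mm tall. Origin: centre of its underside, z up. Four upright slots, 5 mm wide, at y = -67.5, -22.5, 22.5 (empty), 67.5 mm; the boards' width runs along x. Boards stand on its floor at z = 8 mm, their side edges in grooves that reach to z = 68 mm: a board is free once its lower edge is above that.
- stand: Fixed stand: grey base plate 210 x 130 x 10 mm, x from -150 to +60 mm. Origin: underside of the base, below the foot of a sloped aluminium plate, z up. The plate's front face rises from x = 0, z = 10 mm, leaning to +x by 0.35 rad from vertical; 62 mm up the slope, 100 mm wide (y). Orange lip 8 mm tall at x = -12 to -16 mm. Seated, the board has this frame's directions, leant back 0.35 rad about y.
- stand_seat (a point): Point on the stand's base plate, between lip and sloped plate, where the centre of the board's lower edge belongs: x = -1.5, y = 0, z = 10 mm in the stand's frame. The board rests on the base plate, its connector above the sloped plate's upper edge.
- stand_lens (a point): Front of the lens of the stand's small black camera: 103 mm from the plate's foot on the stand's -x side, 72 mm above the table, looking at the plate. The camera's body is 44 mm wide, its top 92 mm above the table.
- lamp_base: Fixed grey housing of the lamp switch, 70 (x) x 50 (y) x 25 mm. Origin: centre of its underside. The lever swings in the x-z plane of this frame about a level axis 22 mm above the origin.
- lamp_tip (a point): Centre of the red ball (26 mm across) at the end of the lamp lever, 80 mm from its pivot; the lever's rod is 10 mm thick.
- lamp (a joint): Angle of the lamp lever, rad: 0 = leaning 0.5 rad to the housing's -x side (towards the robot; off), 0.5 = upright, 1.0 = end stop, leaning 0.5 rad to its +x side (away from the robot; on). It stays where it is left and needs about 1 N at the ball.
Mind the look-alikes: they are no part of the job. Leave any brown or pink look-alike of the lamp_base alone.

How it is judged (in metres and radians):
On the way, in this order (a step that is already met when the one before it is completed fails the run):
1. the green board has been drawn up, upright, until its lower edge is clear of the rack's grooves (z of card_green in the frame of rack above 0.072 m and angle between card_green's own z axis and vertical below 0.25 rad), for 0.05 s.
2. the green board stands by itself on the stand, leaning on the sloped plate, chips to the camera, let go (x of card_green in the frame of stand between -0.014 and 0.006 m and y of card_green in the frame of stand between -0.015 and 0.015 m and z of card_green in the frame of stand between 0.004 and 0.018 m and angle between card_green's own x axis and vertical between 1.78 and 2.16 rad and angle between the y axis of card_green and the y axis of stand, either way round below 0.12 rad and linear speed of card_green below 0.03 m/s and contact force between card_green and the fingers below 0.05 N), for 0.3 s.
3. the lamp lever has been pushed over (value of joint lamp above 0.85 rad), for 0.1 s.
At the end, for the whole second after the job is handed in: Green board at rest on the stand, lower edge behind the lip and within 15 mm of centred, leaning back 0.21-0.59 rad on the plate, chips to the camera, square to the lip within 0.12 rad; lever beyond 0.85 rad; blue and red boards within 10 mm of where they stood (x of card_green in the frame of stand between -0.014 and 0.006 m and y of card_green in the frame of stand between -0.015 and 0.015 m and z of card_green in the frame of stand between 0.004 and 0.018 m and angle between card_green's own x axis and vertical between 1.78 and 2.16 rad and angle between the y axis of card_green and the y axis of stand, either way round below 0.12 rad and linear speed of card_green below 0.03 m/s and value of joint lamp above 0.85 rad and distance of each of card_blue, card_red from where it was at the start of the episode below 0.01 m); the robot touches nothing.
It fails at once if the blue or the red board is moved by more than 15 mm (distance of any of card_blue, card_red from where it was at the start of the episode above 0.015 m).
It fails at once if the green board is dropped or thrown (moves faster than 0.45 m/s while out of the fingers) (contact force between card_green and the fingers below 0.01 N and linear speed of card_green above 0.45 m/s).
It also fails if it takes over 53 s, if anything falls off the work surface, if the arm or the gripper's body presses on something with over 40 N, if the wrist force passes 120 N, or if a joint passes its speed limit or range.

### The arm

A 7-joint arm with a two-finger parallel gripper is mounted at the origin on the work surface. World frame = base frame: x ahead of the robot, y to its left, z up, the work surface at z = 0. Lengths are in mm, angles in rad, forces in N, time in s.
With the tool pointing down it reaches from about 400 to 900 mm from the base axis. Payload 5.6 kg.
Tool frame: the origin (TCP) lies midway between the tips of the shut fingers; the grasp point (between the pads) lies 19 mm behind it; z points along the fingers, y is the line along which they close (so a half turn about z gives the same grasp; the last joint's range is limited). The gripper opens to 92 mm and grips with 3 to 60 N. Pads are 20 mm wide; open, the fingers measure 128 mm over their backs; the gripper's body (75 mm by 189 mm) begins 69 mm behind the grasp point.
Start: joints at [1.282, 0.468, -0.012, 1.603, 0.006, 1.071, -0.056], TCP at [158.123, -630.481, 214.592] pointing down, gripper open.
Joint ranges: [-2.53, 2.53], [-0.31, 2.02], [-1.57, 1.55], [0.28, 2.44], [-1.29, 4.43], [0.15, 1.84], [-2.92, 2.92]. Speed limits (rad/s): [2.57, 2.57, 3.14, 3.14, 3.14, 3.14, 3.14].

### API

Orientations are given as a unit quaternion [x, y, z, w].
In Python, from station import bot, capture gives the robot as it stands. The module is installed in compiled form; this text tells all that it offers.
- The arm moves only by the tool move_arm, never from a script. Its argument "steps" is a list that holds one entry, the list of rows, each a list of 7 numbers: the shift along the tool's x, y, z normalised to -1 to 1, where 1 is 0.3 m, then the turn, a rotation vector about the tool's x, y, z normalised to -1 to 1, where 1 is 180 degrees, then the opening, from 0 (shut) to 1 (fully open). A call has 1 to 10 rows; each row is the pose to reach, as a shift and turn from the pose commanded when the call began, along the tool's axes at that moment, turning the shorter way round; what a row does not reach only later rows make up. A row lasts 1/12 s, in which the tool goes at most 41.7 mm and 7.16 degrees, less where a joint would pass 70% of its speed; a pose out of reach is approached as far as the arm can. A call with a number of a shift or a turn outside -1 to 1 is refused whole. A call with a gripper value outside its range is refused whole. The fingers move at their own pace and stop on an object; the grip force is fixed at half the most. Time passes only in rows, so rows that repeat a pose let the fingers close. It gives the time, the measured TCP pose, the force, the opening and the grip force at its end, in the units of the state.
- bot.read_state(): the state, without advancing time (a new reading comes with each control period).
- capture(name): name is "side" or "top"; returns a dict with "img" (420x560x3 uint8, red, green, blue), "mtx" (3x3 intrinsics, pixels), "rvec" (rotation vector, rad) and "tvec" (3), from world to camera coordinates, as OpenCV has them. Camera axes: x right, y down, z forward; pixel columns grow to the right and rows downward; lengths in mm; the calibration is good to about 2 mm. A picture is of the moment at which its call begins. There is no depth.
- bot.close_job(): hands the job in; it is judged then, once.
The state is a dict: "time_s": time; "qpos": joint angles; "qd": joint speeds; "effort": joint torques, N m; "tcp_pos": TCP position; "orientation": TCP orientation; "contact_force": force on the tool from outside, world axes, zero at the start; "moment": the same for the moment, N m; "opening": finger opening in mm; "grip_force": force on a finger pad.
Only numpy, scipy, OpenCV 4.12 (cv2) and the standard library are available. Lean on these libraries where they do the work, as an engineer would, in place of code of your own. Each camera call takes 0.05 s, during which the arm holds its last target. There are 200 camera calls.

## Working session

There is one attempt and no reset: what is moved stays moved. The work goes in short steps, Python scripts to look and compute and a tool call to move; the robot and the scene stay as the last step left them, time stands still between calls to the robot, and variables do not carry over. Pictures are saved under pics/ and viewed, at most 10 in all, crops included, and the job is handed in when it is done.

Besides the shell and the picture viewer there is one more tool, called after ">>>" as name(argument=value, ...), one argument or row to a line, values as JSON. move_arm: Moves the arm, as the interface text tells. Its arguments: {"type":"object","properties":{"steps":{"type":"array"}},"required":["steps"]}

```bash
mkdir -p pics
python3 - <<'E'
from station import bot, capture
import cv2,numpy as np
for n in("side","top"):
    c=capture(n); cv2.imwrite(f"pics/{n}0.png",c["img"][:,:,::-1]); R=cv2.Rodrigues(c["rvec"])[0]
    print(n,c["mtx"].tolist(),"cam",(-R.T@np.ravel(c["tvec"])).round(),R.round(3).tolist())
s=bot.read_state();print(s)
E
```

```text
side [[413.99479896134176, 0.0, 278.9088940649236], [0.0, 413.99479896134176, 208.85949002664833], [0.0, 0.0, 1.0]] cam [165. 599. 613.] [[-0.855, -0.518, 0.018], [-0.333, 0.522, -0.785], [0.397, -0.677, -0.619]]
top [[483.6874580934885, 0.0, 289.64923610256756], [0.0, 483.6874580934885, 206.97130318970497], [0.0, 0.0, 1.0]] cam [ 361.  -25. 1169.] [[-0.028, -1.0, -0.012], [-0.99, 0.029, -0.137], [0.137, 0.009, -0.991]]
{'time_s': 0.1, 'qpos': array([ 1.28199086,  0.46823707, -0.01161738,  1.60349675,  0.00601238,
        1.07139403, -0.05631253]), 'qd': array([-0.0008733 , -0.00235209,  0.00035468, -0.00186148,  0.00027377,
       -0.00194647, -0.0002494 ]), 'effort': array([ 1.40943841e-03, -5.21652496e+01, -1.18258107e-02, -2.44367999e+01,
       -5.66571811e-02,  1.41161648e-02,  7.16080490e-05]), 'tcp_pos': array([ 157.98816285, -629.99019473,  213.78377361]), 'orientation': array([ 9.92460250e-01,  1.22564628e-01, -1.48849605e-04, -7.35492155e-04]), 'contact_force': array([ 0.40884661, -0.05961886,  0.00558915]), 'moment': array([-0.06009628,  0.01017609,  0.00697592]), 'grip_force': 0.0, 'opening': 91.9959960721775}
```

View pics/side0.png

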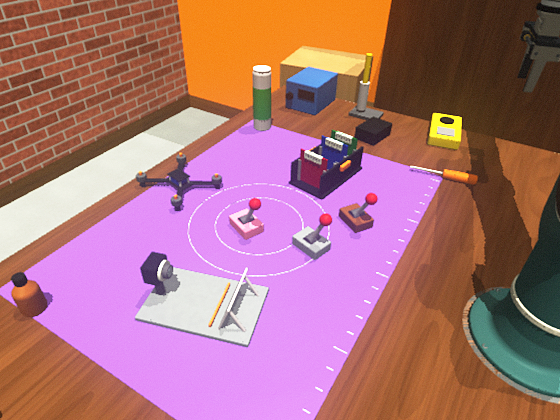

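View pics/top0.png

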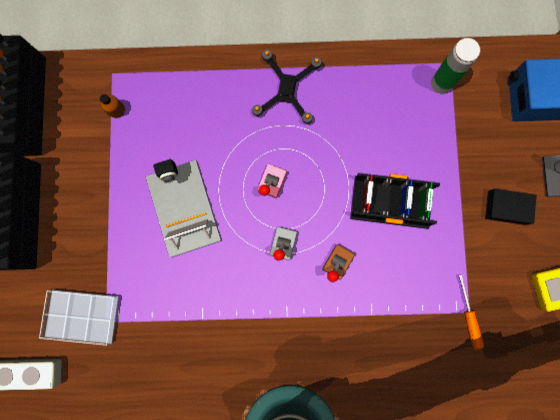

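The side view shows the stand at about (205,305), its lip at (220,303), the rack at (327,165) with the green board farthest, and the grey lamp at (312,240). In the top view the rack is at (395,200) with the green board at column 430, the stand at (184,208), and the grey lamp at (284,242) with its ball at (279,255). I'll enlarge these areas.

Run:
```python
import cv2,numpy as np
t=cv2.imread("pics/top0.png");s=cv2.imread("pics/side0.png")
def cr(im,x,y,w,h): 
    o=cv2.resize(im[y:y+h,x:x+w],(400,300),interpolation=cv2.INTER_CUBIC)
    for k in range(0,w,10): cv2.line(o,(k*400//w,0),(k*400//w,8 if k%50 else 14),(0,255,255),1)
    for k in range(0,h,10): cv2.line(o,(0,k*300//h),(8,k*300//h),(0,255,255),1)
    return o
p=np.vstack([np.hstack([cr(t,340,165,110,80),cr(t,130,150,140,110)]),np.hstack([cr(s,280,120,100,75),cr(s,130,245,145,105)])])
cv2.imwrite("pics/crop.png",p)
```

```text
(no output)
```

View pics/crop.png

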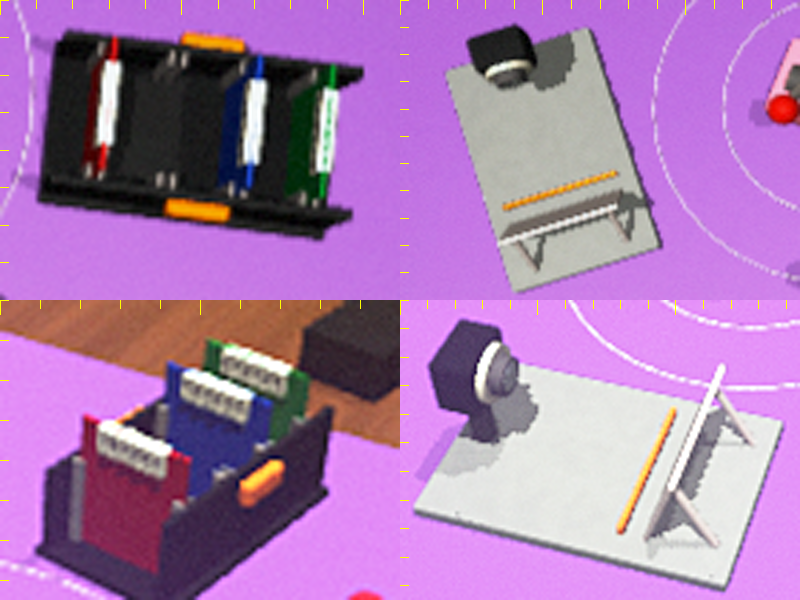

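```bash
cat > h.py <<'E'
import cv2,numpy as np
from station import bot,capture
def ray(c,p,z):
    R=cv2.Rodrigues(c["rvec"])[0];C=-R.T@np.ravel(c["tvec"]);p=np.atleast_2d(p).astype(float)
    d=np.c_[(p-c["mtx"][:2,2])/c["mtx"][0,0],np.ones(len(p))]@R
    return C+d*((z-C[2])/d[:,2])[:,None]
def two(c1,p1,c2,p2):
    A=[];
    a=ray(c1,p1,0)[0];b=ray(c1,p1,200)[0];e=ray(c2,p2,0)[0];f=ray(c2,p2,200)[0]
    u=b-a;v=f-e;k=np.linalg.lstsq(np.c_[u,-v],e-a,rcond=None)[0]
    P,Q=a+u*k[0],e+v*k[1];return (P+Q)/2,np.linalg.norm(P-Q)
def blobs(c,box,f,amin=8):
    x0,y0,x1,y1=box;hsv=cv2.cvtColor(c["img"],cv2.COLOR_RGB2HSV).astype(int)
    m=np.zeros(hsv.shape[:2],np.uint8);m[y0:y1,x0:x1]=f(*hsv[y0:y1,x0:x1].transpose(2,0,1))*255
    cs=cv2.findContours(m,cv2.RETR_EXTERNAL,cv2.CHAIN_APPROX_NONE)[0]
    return [q[:,0].astype(np.float32) for q in sorted(cs,key=cv2.contourArea,reverse=True) if len(q)>=amin],m
def rect(P):
    (cx,cy),(w,h),a=cv2.minAreaRect(P[:,:2].astype(np.float32));
    if w<h:w,h,a=h,w,a+90
    return np.round([cx,cy,w,h,(a+90)%180-90],1)
E
python3 - <<'E'
from h import *
t=capture("top");s=capture("side")
white=lambda h,S,v:(S<60)&(v>170)
for q in blobs(t,(350,170,445,235),white)[0]:print("conn",rect(ray(t,q,98)))
for q in blobs(s,(290,125,370,200),white)[0]:print("sconn",rect(q))
grey=lambda h,S,v:(S<50)&(v>60)
q=blobs(t,(140,155,225,260),lambda h,S,v:(S<70)&(v>50))[0][0];print("base",rect(ray(t,q,10)))
q=blobs(s,(130,260,275,345),lambda h,S,v:(S<70)&(v>50))[0][0];print("sbase",rect(ray(s,q,10)))
org=lambda h,S,v:(h>8)&(h<25)&(S>150)&(v>130)
for q in blobs(t,(155,205,215,230),org)[0][:1]:print("lip",rect(ray(t,q,18)))
for q in blobs(s,(200,275,240,335),org)[0][:1]:print("slip",rect(ray(s,q,18)))
for q in blobs(t,(350,165,445,235),org)[0][:3]:print("rackorg",rect(q),rect(ray(t,q,55)))
red=lambda h,S,v:((h<6)|(h>172))&(S>170)&(v>90)
a=blobs(t,(268,245,290,265),red)[0][0];b=blobs(s,(315,210,335,230),red)[0][0]
ca,cb=cv2.minEnclosingCircle(a),cv2.minEnclosingCircle(b);print(ca,cb,two(t,ca[0],s,cb[0]))
for q in blobs(t,(265,220,302,265),lambda h,S,v:(S<70)&(v>50))[0][:2]:print("lamp",rect(ray(t,q,25)))
for q in blobs(s,(285,220,340,262),lambda h,S,v:(S<70)&(v>50))[0][:2]:print("slamp",rect(ray(s,q,25)))
E
```

```text
conn [ 516.4 -328.9   48.6   10.2   -8.9]
conn [ 537.3 -195.3   49.7    9.5   -8.5]
conn [ 524.6 -281.5   47.9    3.6   -8.6]
conn [ 522.3 -287.3   47.9    3.2   -8.6]
sconn [312.9 155.7  19.2   7.6  26.6]
sconn [334.2 140.6  17.    4.1  24.8]
sconn [344.  134.6  16.7   3.   20.6]
sconn [307.9 157.8   6.7   1.1  21.8]
sconn [308.5 196.5   8.6   0.8  33.7]
sconn [298.4 191.2   5.4   0.9  26.6]
sconn [345.  140.5   6.6   0.9  18.4]
base [527.1 244.  209.8 130.6  16.8]
sbase [538.5 232.2 229.1 171.5  16.7]
lip [497.2 235.2  98.    3.9 -73. ]
slip [495.  238.9  97.9   2.8 -73.3]
rackorg [393.6 220.6  17.2   4.8   7.1] [ 475.8 -254.9   39.5   11.3   81.1]
rackorg [398.1 176.   16.2   3.2   7.1] [ 580.3 -271.2   37.7    7.7   81. ]
((278.5, 254.0), 5.590270042419434) ((325.5, 218.5), 5.700977325439453) (array([404.05647465,  11.07612629,  96.28592814]), np.float64(1.6463944496943588))
lamp [ 4.336e+02 -4.000e-01  7.160e+01  5.500e+01 -1.540e+01]
slamp [429.6  11.5 120.2  81.2 -74.6]
slamp [462.2  53.6  17.4   4.   72.3]
```

The measurements agree with the given sizes: red to green is 135.2 mm, the base is 210x130, and the lip sits 14 mm from the plate's foot. Next I'll plan the approach to the green connector.

```bash
cat >> h.py <<'E'
from scipy.spatial.transform import Rotation as Ro
def down(yaw,tilt=0,ax=None):   # tool x along yaw (deg), pointing down; tilt about world axis ax
    c,s=np.cos(np.radians(yaw)),np.sin(np.radians(yaw))
    R=Ro.from_matrix(np.array([[c,s,0],[s,-c,0],[0,0,-1.]]))
    return Ro.from_rotvec(tilt*np.array(ax))*R if tilt else R
def plan(pos,R):
    s=bot.read_state();R0=Ro.from_quat(s["orientation"])
    d=R0.inv().apply(np.array(pos)-s["tcp_pos"]);w=(R0.inv()*R).as_rotvec()
    print("shift",np.round(d/300,4).tolist(),"turn",np.round(w/np.pi,4).tolist(),"rows",round(max(np.linalg.norm(d)/41.7,np.degrees(np.linalg.norm(w))/7.16),1))
def st():
    s=bot.read_state();print(round(s["time_s"],2),s["tcp_pos"].round(1),s["contact_force"].round(1),s["opening"].round(1),round(float(s["grip_force"]),1),s["qpos"].round(2))
GRASP=[516.4,-328.9];RK=down(-8.9)
E
python3 - <<'E'
from h import *
plan([516.4,-328.9,190],RK); plan([370,-450,190],RK)
E
```

```text
shift [1.403, -0.6834, 0.0806] turn [-0.0003, 0.0001, 0.1277] rows 11.2
shift [0.8314, -0.4106, 0.0804] turn [-0.0003, 0.0001, 0.1277] rows 6.7
```

>>> move_arm(
  steps=[
    [[0.8314,-0.4106,0.0804,0,0,0.1277,0.33],[0.8314,-0.4106,0.0804,0,0,0.1277,0.33],[0.8314,-0.4106,0.0804,0,0,0.1277,0.33],[0.8314,-0.4106,0.0804,0,0,0.1277,0.33],[0.8314,-0.4106,0.0804,0,0,0.1277,0.33],[0.8314,-0.4106,0.0804,0,0,0.1277,0.33],[0.8314,-0.4106,0.0804,0,0,0.1277,0.33],[0.8314,-0.4106,0.0804,0,0,0.1277,0.33],[0.8314,-0.4106,0.0804,0,0,0.1277,0.33]],
  ],
)

```text
time_s: 0.95
tcp_pos: [371.7, -448.6, 190.2]
orientation: [0.997, -0.075, -0.0, -0.0]
contact_force: [-1.0, -1.0, 1.2]
opening: 33.8
grip_force: 0.0
```

Run:
```python
from h import *
st();plan([516.4,-328.9,130],RK)
```

```text
Traceback (most recent call last):
  File "h.py", line 31, in st
    s=bot.read_state();print(round(s["time_s"],2),s["tcp_pos"].round(1),s["contact_force"].round(1),s["opening"].round(1),round(float(s["grip_force"]),1),s["qpos"].round(2))
                                                                                                    ^^^^^^^^^^^^^^^^^^
AttributeError: 'float' object has no attribute 'round'
```

```bash
sed -i 's/s\["opening"\].round(1)/round(float(s["opening"]),1)/' h.py
python3 - <<'E'
from h import *
st();plan([516.4,-328.9,130],RK)
E
```

```text
0.95 [ 371.7 -448.6  190.2] [-1.  -1.   1.2] 33.8 0.0 [ 0.84  0.38 -0.02  1.79  0.01  0.97 -0.91]
shift [0.4169, -0.4669, 0.2008] turn [-0.0002, 0.0001, 0.0014] rows 4.7
```

>>> move_arm(
  steps=[
    [[0.4169,-0.4669,0.05,0,0,0,0.33],[0.4169,-0.4669,0.05,0,0,0,0.33],[0.4169,-0.4669,0.05,0,0,0,0.33],[0.4169,-0.4669,0.05,0,0,0,0.33],[0.4169,-0.4669,0.05,0,0,0,0.33],[0.4169,-0.4669,0.2,0,0,0,0.33],[0.4169,-0.4669,0.2,0,0,0,0.33],[0.4169,-0.4669,0.2,0,0,0,0.33],[0.4169,-0.4669,0.2,0,0,0,0.33]],
  ],
)

```text
time_s: 1.7
tcp_pos: [514.0, -333.6, 130.9]
orientation: [0.997, -0.079, -0.0, 0.0]
contact_force: [-0.1, 0.0, -0.3]
opening: 30.2
grip_force: 0.0
```

Run:
```python
from h import *
st();plan([516.4,-328.9,74],RK)
s=capture("side");t=capture("top");st()
a=cv2.resize(s["img"][60:210,250:450],(800,600))[:,:,::-1];cv2.imwrite("pics/a1.png",a)
```

```text
1.7 [ 514.  -333.6  130.9] [-0.1  0.  -0.3] 30.2 0.0 [ 0.57  0.5  -0.07  1.76  0.05  0.88 -1.25]
shift [0.0057, -0.0169, 0.1897] turn [0.0003, 0.0003, -0.0011] rows 1.4
1.8 [ 515.1 -333.6  132.2] [-0.3  0.3 -0.8] 30.3 0.0 [ 0.57  0.5  -0.07  1.76  0.05  0.88 -1.25]
```

View pics/a1.png

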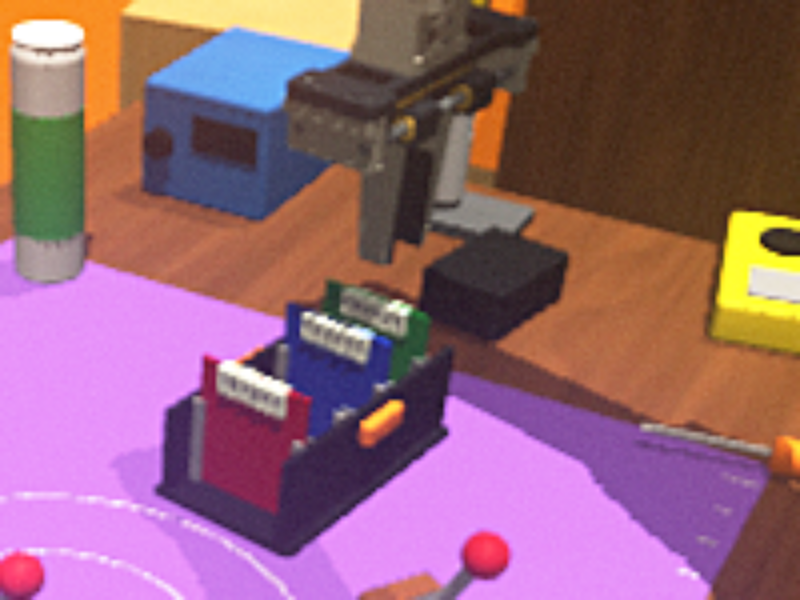

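The fingers are open and hang above the green connector, near (395,260) in the crop, and they clear the blue board. The position reading looks noisy, so I'll average several readings.

Run:
```python
from h import *
for i in range(4): capture("top");st()
```

```text
1.85 [ 515.3 -333.2  132.3] [0.5 0.6 0. ] 30.2 0.0 [ 0.57  0.5  -0.07  1.76  0.05  0.88 -1.25]
1.9 [ 515.5 -332.9  132.2] [ 0.5  0.3 -0.1] 30.4 0.0 [ 0.57  0.5  -0.07  1.76  0.05  0.88 -1.25]
1.95 [ 515.5 -332.5  132. ] [ 1.3 -0.7  0.9] 30.3 0.0 [ 0.57  0.5  -0.07  1.76  0.05  0.88 -1.25]
2.0 [ 515.5 -332.2  131.7] [-0.6 -0.7 -0.5] 30.3 0.0 [ 0.57  0.5  -0.07  1.76  0.05  0.88 -1.25]
```

```bash
cat >> h.py <<'E'
CALLS=[l.split() for l in open("calls.txt")]   # last row of each call: 6 numbers
def cmd():
    p=np.array([158.123,-630.481,214.592]);R=Ro.from_quat([.9924603,.12256463,0,0])
    for l in CALLS:
        v=np.array(l,float);p=p+R.apply(v[:3]*300);R=R*Ro.from_rotvec(v[3:]*np.pi)
    return p,R
def plan(pos,R):
    p,R0=cmd();d=R0.inv().apply(np.array(pos)-p);w=(R0.inv()*R).as_rotvec()
    print("cmd",p.round(1),"shift",np.round(d/300,4).tolist(),"turn",np.round(w/np.pi,4).tolist(),"rows",round(max(np.linalg.norm(d)/41.7,np.degrees(np.linalg.norm(w))/7.16),1))
E
cat > calls.txt <<'E'
0.8314 -0.4106 0.0804 0 0 0.1277
0.4169 -0.4669 0.2 0 0 0
E
python3 - <<'E'
from h import *
plan([516.4,-328.9,74],RK)
E
```

```text
cmd [ 515.3 -331.3  130.5] shift [0.0023, -0.0085, 0.1882] turn [0.0, 0.0, -0.0] rows 1.4
```

>>> move_arm(
  steps=[
    [[0.0023,-0.0085,0,0,0,0,0.33],[0.0023,-0.0085,0,0,0,0,0.33],[0.0023,-0.0085,0.05,0,0,0,0.33],[0.0023,-0.0085,0.1,0,0,0,0.33],[0.0023,-0.0085,0.15,0,0,0,0.33],[0.0023,-0.0085,0.1882,0,0,0,0.33],[0.0023,-0.0085,0.1882,0,0,0,0.33],[0.0023,-0.0085,0.1882,0,0,0,0.33],[0.0023,-0.0085,0.1882,0,0,0,0.33],[0.0023,-0.0085,0.1882,0,0,0,0.33]],
  ],
)

```text
time_s: 2.83
tcp_pos: [517.1, -329.3, 75.0]
orientation: [0.997, -0.078, 0.001, 0.0]
contact_force: [-0.4, 0.8, 0.8]
opening: 30.4
grip_force: 0.0
```

>>> move_arm(
  steps=[
    [[0,0,0,0,0,0,0.33],[0,0,0,0,0,0,0.2],[0,0,0,0,0,0,0.15],[0,0,0,0,0,0,0.1],[0,0,0,0,0,0,0.05],[0,0,0,0,0,0,0],[0,0,0,0,0,0,0],[0,0,0,0,0,0,0],[0,0,0,0,0,0,0]],
  ],
)

```text
time_s: 3.58
tcp_pos: [516.5, -328.9, 74.2]
orientation: [0.997, -0.078, 0.0, 0.0]
contact_force: [-1.5, 1.2, 2.9]
opening: 9.9
grip_force: 30.0
```

```bash
echo "0.0023 -0.0085 0.1882 0 0 0" >> calls.txt
python3 - <<'E'
from h import *
st();c,_=cmd();plan(c+[0,0,116],RK)
E
```

```text
3.58 [ 516.5 -328.9   74.2] [-1.5  1.2  2.9] 9.9 30.0 [ 0.56  0.58 -0.07  1.79  0.05  0.77 -1.26]
cmd [ 516.4 -328.9   74. ] shift [0.0, 0.0, -0.3867] turn [0.0, 0.0, -0.0] rows 2.8
```

>>> move_arm(
  steps=[
    [[0,0,-0.03,0,0,0,0],[0,0,-0.07,0,0,0,0],[0,0,-0.11,0,0,0,0],[0,0,-0.15,0,0,0,0],[0,0,-0.2,0,0,0,0],[0,0,-0.25,0,0,0,0],[0,0,-0.3,0,0,0,0],[0,0,-0.35,0,0,0,0],[0,0,-0.4,0,0,0,0],[0,0,-0.4,0,0,0,0]],
  ],
)

```text
time_s: 4.42
tcp_pos: [518.3, -330.0, 198.6]
orientation: [0.997, -0.078, 0.003, 0.002]
contact_force: [0.5, -0.5, -0.9]
opening: 9.5
grip_force: 30.0
```

```bash
echo "0 0 -0.4 0 0 0" >> calls.txt
cat >> h.py <<'E'
SY=196.8;SX=np.array([np.cos(np.radians(SY)),np.sin(np.radians(SY)),0]);SYv=np.array([-SX[1],SX[0],0]);Z=np.array([0,0,1.])
SEAT=np.array([485,232.5,10.]);TILT=.35
RS=down(SY-90,TILT,SYv)   # tool at the stand
BX=np.cos(TILT)*SX-np.sin(TILT)*Z;BZ=np.sin(TILT)*SX+np.cos(TILT)*Z
def at_stand(dx=0,dz=0): return SEAT+66*BZ+dx*SX+dz*Z   # TCP for lower edge at seat+offset
E
python3 - <<'E'
from h import *
st();plan([540,-100,200],down(40));plan([500,150,200],down(SY-90));print(at_stand(),RS.as_matrix().round(2).tolist())
s=capture("side");cv2.imwrite("pics/a2.png",cv2.resize(s["img"][50:215,240:460],(800,600))[:,:,::-1])
E
```

```text
4.42 [ 518.3 -330.   198.6] [ 0.5 -0.5 -0.9] 9.5 30.0 [ 0.57  0.42 -0.08  1.71  0.04  1.   -1.24]
cmd [ 516.4 -328.9  194. ] shift [-0.0404, -0.7659, -0.02] turn [0.0, 0.0, -0.2717] rows 6.8
cmd [ 516.4 -328.9  194. ] shift [-0.3011, -1.5686, -0.02] turn [0.0, 0.0, -0.6428] rows 16.2
[463.33465806 225.95884762  71.99859905] [[-0.29, 0.9, 0.33], [0.96, 0.27, 0.1], [0.0, 0.34, -0.94]]
```

View pics/a2.png

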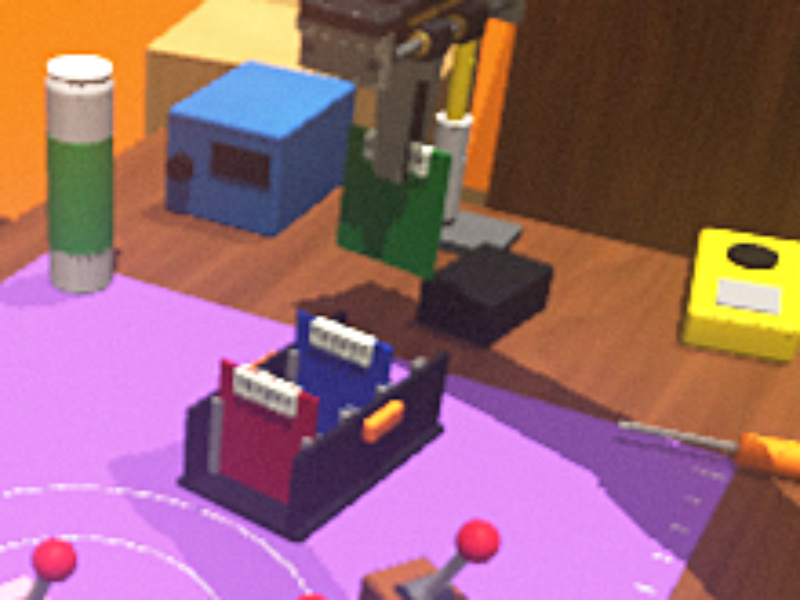

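The green board is out and held upright at about (395,190) in the crop. Blue and red are still in place. Next I'll carry it over, turning on the way.

>>> move_arm(
  steps=[
    [[-0.005,-0.09,-0.07,0,0,-0.03,0],[-0.01,-0.19,-0.07,0,0,-0.06,0],[-0.016,-0.3,-0.07,0,0,-0.1,0],[-0.022,-0.41,-0.07,0,0,-0.14,0],[-0.028,-0.52,-0.07,0,0,-0.18,0],[-0.034,-0.63,-0.07,0,0,-0.22,0],[-0.04,-0.74,-0.07,0,0,-0.26,0],[-0.045,-0.85,-0.07,0,0,-0.3,0],[-0.05,-0.95,-0.07,0,0,-0.33,0]],
  ],
)

```text
time_s: 5.22
tcp_pos: [545.1, -42.9, 214.5]
orientation: [0.903, 0.43, -0.0, -0.0]
contact_force: [0.1, -0.5, -1.1]
opening: 9.8
grip_force: 30.0
```

```bash
echo "-0.05 -0.95 -0.07 0 0 -0.33" >> calls.txt
python3 - <<'E'
from h import *
st();plan([485,220,205],down(SY-90));plan(at_stand(-4,100),RS)
E
```

```text
5.22 [545.1 -42.9 214.5] [ 0.1 -0.5 -1.1] 9.8 30.0 [ 0.34  0.33 -0.39  1.84  0.15  1.   -0.79]
cmd [545.7 -45.  215. ] shift [0.5528, -0.7181, 0.0334] turn [0.0, 0.0, -0.3128] rows 7.9
cmd [545.7 -45.  215. ] shift [0.5333, -0.779, 0.1434] turn [-0.1023, 0.0547, -0.3095] rows 8.3
```

>>> move_arm(
  steps=[
    [[0.06,-0.08,0.015,-0.011,0.006,-0.034,0],[0.12,-0.17,0.03,-0.023,0.012,-0.068,0],[0.18,-0.26,0.047,-0.034,0.018,-0.103,0],[0.24,-0.35,0.063,-0.045,0.024,-0.138,0],[0.3,-0.44,0.08,-0.057,0.031,-0.173,0],[0.36,-0.53,0.097,-0.069,0.037,-0.209,0],[0.42,-0.62,0.113,-0.081,0.043,-0.244,0],[0.48,-0.7,0.13,-0.092,0.049,-0.279,0],[0.5333,-0.779,0.1434,-0.1023,0.0547,-0.3095,0],[0.5333,-0.779,0.1434,-0.1023,0.0547,-0.3095,0]],
  ],
)

```text
time_s: 6.05
tcp_pos: [463.2, 231.4, 170.6]
orientation: [0.583, 0.794, 0.14, 0.102]
contact_force: [0.4, 0.3, -1.0]
opening: 9.5
grip_force: 30.0
```

```bash
echo "0.5333 -0.779 0.1434 -0.1023 0.0547 -0.3095" >> calls.txt
python3 - <<'E'
from h import *
st();plan(at_stand(-4,40),RS);plan(at_stand(-4,15),RS)
E
```

```text
6.05 [463.2 231.4 170.6] [ 0.4  0.3 -1. ] 9.5 30.0 [-0.01  0.21 -0.64  2.19  0.5   0.49 -0.71]
cmd [467.2 227.1 172. ] shift [0.0001, -0.0686, 0.1878] turn [0.0, 0.0, 0.0] rows 1.4
cmd [467.2 227.1 172. ] shift [0.0001, -0.0972, 0.2661] turn [0.0, 0.0, 0.0] rows 2.0
```

>>> move_arm(
  steps=[
    [[0,-0.02,0.06,0,0,0,0],[0,-0.045,0.12,0,0,0,0],[0,-0.0686,0.1878,0,0,0,0],[0,-0.0686,0.1878,0,0,0,0],[0,-0.0686,0.1878,0,0,0,0],[0,-0.0686,0.1878,0,0,0,0],[0,-0.0686,0.1878,0,0,0,0],[0,-0.0686,0.1878,0,0,0,0],[0,-0.0686,0.1878,0,0,0,0]],
  ],
)

```text
time_s: 6.8
tcp_pos: [467.8, 227.1, 113.0]
orientation: [0.587, 0.79, 0.14, 0.104]
contact_force: [-0.3, 0.0, -0.7]
opening: 9.5
grip_force: 30.0
```

```bash
echo "0 -0.0686 0.1878 0 0 0" >> calls.txt
python3 - <<'E'
from h import *
s=capture("side");t=capture("top");st()
cv2.imwrite("pics/a3.png",np.hstack([cv2.resize(s["img"][190:350,130:290],(400,400),interpolation=cv2.INTER_CUBIC),cv2.resize(t["img"][150:270,130:250],(400,400),interpolation=cv2.INTER_CUBIC)])[:,:,::-1])
g=lambda h,S,v:(h>50)&(h<85)&(S>90)&(v>25)
for c in(s,t):
    q=blobs(c,(100,140,330,360),g)[0][:2];print([cv2.boundingRect(a) for a in q],[rect(a) for a in q])
E
```

```text
6.9 [467.6 227.  112.6] [-1.4 -0.3 -0.2] 9.7 30.0 [-0.14  0.31 -0.49  2.24  0.73  0.37 -0.95]
[(226, 272, 7, 13), (223, 288, 2, 5)] [array([229.2, 278.1,  13.4,   1.3, -63.4]), array([223.5, 290. ,   4. ,   0.9, -63.4])]
[(189, 217, 11, 11), (141, 302, 8, 19)] [array([194.7, 222.5,  13.9,   5. , -56.3]), array([144.7, 310.7,  18.7,   5.3,  76. ])]
```

View pics/a3.png

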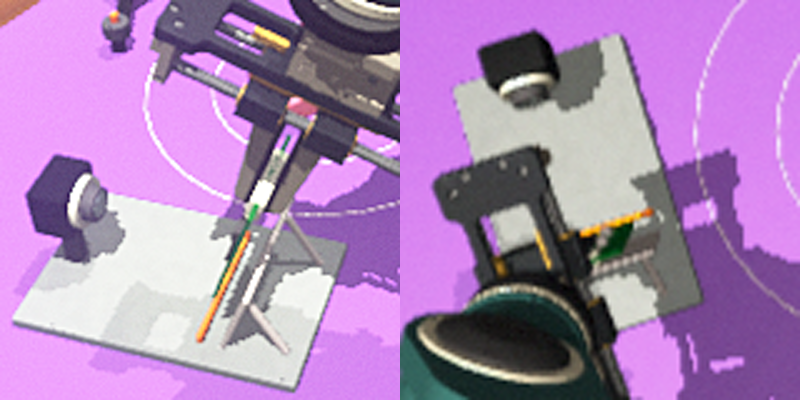

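The board hangs tilted parallel to the plate, just above the lip (about (240,260) in the left panel). Chips face the camera and it looks square. I'll lower it.

Run:
```python
from h import *
plan(at_stand(-4,10),RS);plan(at_stand(-3.5,1.5),RS);plan(at_stand(-3,-1),RS)
```

```text
cmd [467.2 227.1 112. ] shift [0.0001, -0.0343, 0.094] turn [0.0, 0.0, 0.0] rows 0.7
cmd [467.2 227.1 112. ] shift [0.0001, -0.0456, 0.12] turn [0.0, 0.0, 0.0] rows 0.9
cmd [467.2 227.1 112. ] shift [0.0001, -0.05, 0.1273] turn [0.0, 0.0, 0.0] rows 1.0
```

>>> move_arm(
  steps=[
    [[0,-0.012,0.033,0,0,0,0],[0,-0.024,0.066,0,0,0,0],[0,-0.0343,0.094,0,0,0,0],[0,-0.038,0.1,0,0,0,0],[0,-0.041,0.107,0,0,0,0],[0,-0.0435,0.114,0,0,0,0],[0,-0.0456,0.12,0,0,0,0],[0,-0.0456,0.12,0,0,0,0],[0,-0.0456,0.12,0,0,0,0],[0,-0.0456,0.12,0,0,0,0]],
  ],
)

```text
time_s: 7.73
tcp_pos: [466.9, 227.0, 73.8]
orientation: [0.587, 0.79, 0.14, 0.104]
contact_force: [-0.4, 0.2, -1.7]
opening: 9.6
grip_force: 30.0
```

```bash
echo "0 -0.0456 0.12 0 0 0" >> calls.txt
python3 - <<'E'
from h import *
s=capture("side");t=capture("top");st();plan(at_stand(-1.5,-2),RS)
cv2.imwrite("pics/a4.png",np.hstack([cv2.resize(s["img"][240:340,190:270],(480,600),interpolation=cv2.INTER_CUBIC),cv2.resize(t["img"][190:270,150:192+0],(315,600),interpolation=cv2.INTER_CUBIC)])[:,:,::-1])
E
```

```text
7.83 [466.9 227.   73.7] [-0.3  0.4 -1. ] 9.9 30.0 [-0.27  0.37 -0.36  2.27  0.91  0.29 -1.14]
cmd [466.7 226.9  73.5] shift [0.0001, -0.0102, 0.0087] turn [0.0, 0.0, 0.0] rows 0.1
```

View pics/a4.png

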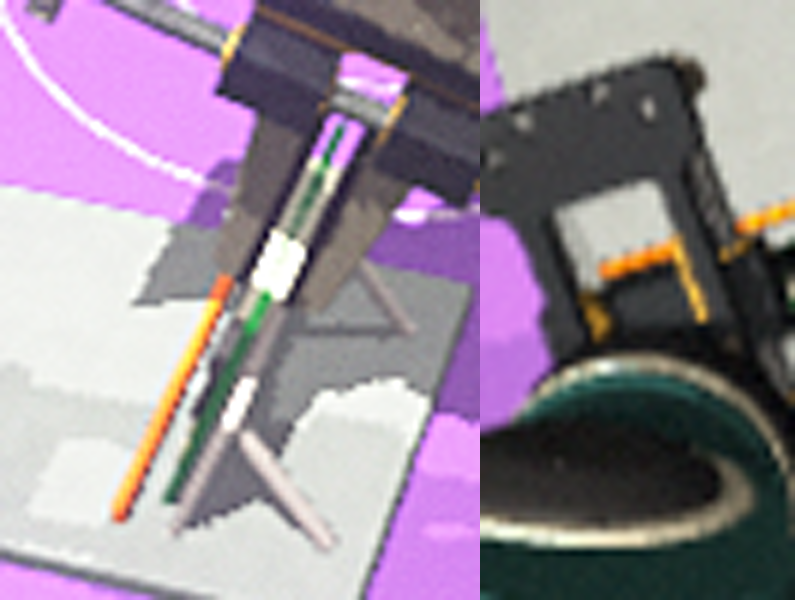

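The board sits between the lip and the plate, with its near lower edge at about (172,500) against the plate foot at (180,530). It is parallel, with a gap of a few mm. I'll ease it down and back.

>>> move_arm(
  steps=[
    [[0,-0.003,0.002,0,0,0,0],[0,-0.006,0.004,0,0,0,0],[0,-0.008,0.006,0,0,0,0],[0,-0.0102,0.0087,0,0,0,0],[0,-0.0102,0.0087,0,0,0,0],[0,-0.0102,0.0087,0,0,0,0],[0,-0.0102,0.0087,0,0,0,0]],
  ],
)

```text
time_s: 8.42
tcp_pos: [466.1, 226.9, 72.3]
orientation: [0.587, 0.79, 0.141, 0.105]
contact_force: [-8.3, -4.7, 22.6]
opening: 9.7
grip_force: 30.0
```

```bash
echo "0 -0.0102 0.0087 0 0 0" >> calls.txt
python3 - <<'E'
from h import *
st();plan(at_stand(-1.5,0.3),RS)
E
```

```text
8.42 [466.1 226.9  72.3] [-8.3 -4.7 22.6] 9.7 30.0 [-0.28  0.37 -0.34  2.27  0.93  0.28 -1.16]
cmd [464.8 226.4  70. ] shift [0.0001, 0.0026, -0.0072] turn [0.0, 0.0, 0.0] rows 0.1
```

>>> move_arm(
  steps=[
    [[0,0.0026,-0.0072,0,0,0,0],[0,0.0026,-0.0072,0,0,0,0],[0,0.0026,-0.0072,0,0,0,0],[0,0.0026,-0.0072,0,0,0,0.09],[0,0.0026,-0.0072,0,0,0,0.11],[0,0.0026,-0.0072,0,0,0,0.13],[0,0.0026,-0.0072,0,0,0,0.15],[0,0.0026,-0.0072,0,0,0,0.18],[0,0.0026,-0.0072,0,0,0,0.22],[0,0.0026,-0.0072,0,0,0,0.3]],
  ],
)

```text
time_s: 9.25
tcp_pos: [464.7, 226.4, 72.1]
orientation: [0.587, 0.791, 0.14, 0.104]
contact_force: [-0.2, -0.1, -0.6]
opening: 24.9
grip_force: 0.0
```

>>> move_arm(
  steps=[
    [[0,0,0,0,0,0,0.35],[0,0,0,0,0,0,0.35],[0,0,-0.04,0,0,0,0.35],[0,0,-0.08,0,0,0,0.35],[0,0,-0.14,0,0,0,0.35],[0,0,-0.2,0,0,0,0.35],[0,0,-0.3,0,0,0,0.35],[0,0,-0.4,0,0,0,0.35],[0,0,-0.5,0,0,0,0.35]],
  ],
)

```text
time_s: 10.0
tcp_pos: [414.4, 211.7, 213.7]
orientation: [0.587, 0.791, 0.139, 0.103]
contact_force: [-0.4, -0.4, 0.4]
opening: 32.1
grip_force: 0.0
```

```bash
printf "0 0.0026 -0.0072 0 0 0\n0 0 -0.5 0 0 0\n" >> calls.txt
python3 - <<'E'
from h import *
s=capture("side");t=capture("top");st();plan([410,10,200],down(74.6))
cv2.imwrite("pics/a5.png",np.hstack([cv2.resize(s["img"][240:340,190:270],(480,600),interpolation=cv2.INTER_CUBIC),cv2.resize(t["img"][190:270,150:192+0],(315,600),interpolation=cv2.INTER_CUBIC)])[:,:,::-1])
E
```

```text
10.1 [416.9 212.3 217.4] [-0.5  0.4 -0.6] 32.4 0.0 [ 0.12  0.02 -0.73  2.24  0.24  0.55 -0.5 ]
cmd [415.5 211.5 213.2] shift [-0.6377, -0.214, -0.0312] turn [0.1085, -0.0313, 0.177] rows 5.3
```

View pics/a5.png

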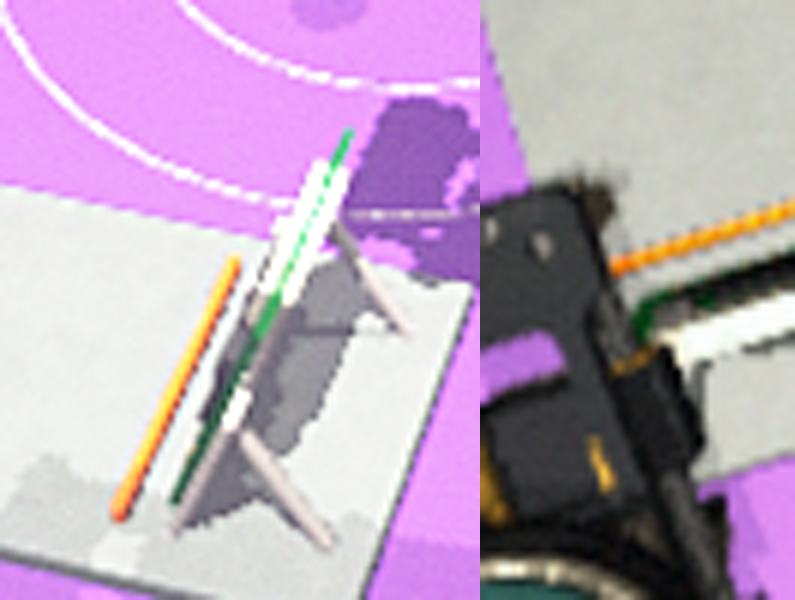

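The board stands by itself, leaning flat on the plate behind the lip; its connector in the left panel runs from (265,285) to (345,165). Next I'll refine the lamp position and check how well the board is centred.

Run:
```python
from h import *
t=capture("top");s=capture("side")
# base grey housing: exclude ball; top face z=25
q,m=blobs(t,(265,222,302,265),lambda h,S,v:(S<70)&(v>100))
for a in q[:2]: print(rect(ray(t,a,25)),len(a))
print("\n".join("".join("#" if v else "." for v in r) for r in m[222:265,262:304:1]))
a=blobs(t,(265,240,295,268),lambda h,S,v:((h<6)|(h>172))&(S>170)&(v>90))[0]
if a: print(ray(t,cv2.minEnclosingCircle(a[0])[0],92.2))
q=blobs(t,(150,190,222,250),lambda h,S,v:(S<60)&(v>215))[0]
for a in q[:2]:print("conn",rect(ray(t,a,95)))
cxy=(SEAT+90*BZ);print("expected conn top",cxy)
```

```text
[ 4.34e+02 -4.00e-01  7.09e+01  5.46e+01 -1.26e+01] 116
[471.9 -30.   24.8   4.3 -74.9] 21
..........................................
..........................................
...##..................................#..
...####.............................####..
.....##.##.......................#####....
........##.##..#####.........#######......
...........##.##########.#....###.........
..............##############..............
..............##################..........
..............####################........
..............#####################.......
.............######################.......
.............######################.......
.............######################.......
............######################........
............#####.################........
............####......############........
............#####.........########........
...........########..........####.........
...........############......####.........
...........###############..#####.........
...........######################.........
...........###..######.#########..........
..........####.....#
[... 315 characters left out ...]
#..##...
.......................######.#.#.#.......
.......................######.............
.......................######.............
.......................#####..............
......................######..............
........................####..............
...........................#..............
..........................................
..........................................
..........................................
..........................................
..........................................
[[404.70066494  10.67027963  92.2       ]]
conn [456.8 219.4  39.3  10.7 -73. ]
conn [477.8 197.7  12.    4.3 -18.6]
expected conn top [455.45635189 223.58024675  94.54354416]
```

>>> move_arm(
  steps=[
    [[-0.1,-0.035,-0.05,0.018,-0.005,0.03,0.65],[-0.2,-0.07,-0.05,0.036,-0.01,0.06,0.65],[-0.3,-0.1,-0.05,0.054,-0.015,0.09,0.65],[-0.42,-0.14,-0.05,0.072,-0.02,0.12,0.65],[-0.53,-0.18,-0.04,0.09,-0.025,0.15,0.65],[-0.6377,-0.214,-0.0312,0.1085,-0.0313,0.177,0.65],[-0.6377,-0.214,-0.0312,0.1085,-0.0313,0.177,0.65],[-0.6377,-0.214,-0.0312,0.1085,-0.0313,0.177,0.65],[-0.6377,-0.214,-0.0312,0.1085,-0.0313,0.177,0.65],[-0.6377,-0.214,-0.0312,0.1085,-0.0313,0.177,0.65]],
  ],
)

```text
time_s: 11.03
tcp_pos: [409.4, 11.2, 199.3]
orientation: [0.795, 0.607, -0.001, -0.0]
contact_force: [-0.0, -0.2, 0.1]
opening: 59.8
grip_force: 0.0
```

```bash
echo "-0.6377 -0.214 -0.0312 0.1085 -0.0313 0.177" >> calls.txt
python3 - <<'E'
from h import *
st();plan([408,9.5,80],down(74.6))
s=capture("side");cv2.imwrite("pics/a6.png",cv2.resize(s["img"][150:300,240:440],(800,600))[:,:,::-1])
E
```

```text
11.03 [409.4  11.2 199.3] [-0.  -0.2  0.1] 59.8 0.0 [ 0.36  0.11 -0.49  2.14  0.07  0.9  -0.44]
cmd [410.  10. 200.] shift [-0.0034, -0.006, 0.4] turn [-0.0, 0.0, 0.0] rows 2.9
```

View pics/a6.png

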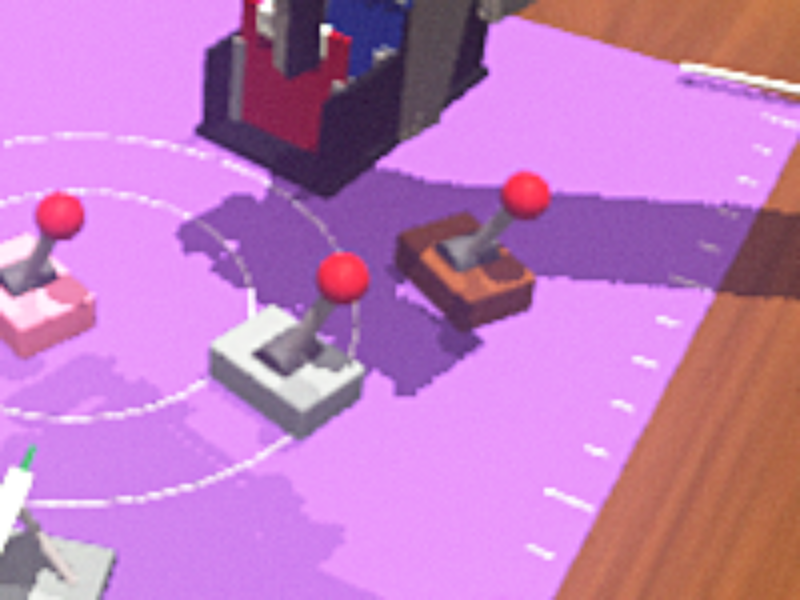

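The fingertips, at about (295,60) and (420,125), straddle the grey lamp's ball at (343,278). The tool is directly above it and the lever still leans to the robot. I'll descend around the ball.

>>> move_arm(
  steps=[
    [[-0.0034,-0.006,0.1,0,0,0,0.65],[-0.0034,-0.006,0.2,0,0,0,0.65],[-0.0034,-0.006,0.27,0,0,0,0.65],[-0.0034,-0.006,0.33,0,0,0,0.65],[-0.0034,-0.006,0.37,0,0,0,0.65],[-0.0034,-0.006,0.4,0,0,0,0.65],[-0.0034,-0.006,0.4,0,0,0,0.65],[-0.0034,-0.006,0.4,0,0,0,0.65]],
  ],
)

```text
time_s: 11.75
tcp_pos: [408.0, 10.1, 80.1]
orientation: [0.795, 0.607, -0.0, -0.0]
contact_force: [1.0, -0.1, 0.9]
opening: 59.6
grip_force: 0.0
```

```bash
echo "-0.0034 -0.006 0.4 0 0 0" >> calls.txt
python3 - <<'E'
from h import *
st();c,_=cmd();d=np.array([.964,-.266,0])
for k in(17,60,96):plan(c+k*d,down(74.6))
E
```

```text
11.75 [408.   10.1  80.1] [ 1.  -0.1  0.9] 59.6 0.0 [ 0.28  0.33 -0.44  2.25  0.24  0.61 -0.6 ]
cmd [408.    9.5  80. ] shift [-0.0, 0.0567, -0.0] turn [-0.0, 0.0, 0.0] rows 0.4
cmd [408.    9.5  80. ] shift [-0.0001, 0.2, -0.0] turn [-0.0, 0.0, 0.0] rows 1.4
cmd [408.    9.5  80. ] shift [-0.0002, 0.32, -0.0] turn [-0.0, 0.0, 0.0] rows 2.3
```

>>> move_arm(
  steps=[
    [[0,0.03,0,0,0,0,0.65],[0,0.06,0,0,0,0,0.65],[0,0.09,0,0,0,0,0.65],[0,0.13,0,0,0,0,0.65],[0,0.16,0,0,0,0,0.65],[0,0.2,0,0,0,0,0.65],[0,0.23,0,0,0,0,0.65],[0,0.26,0,0,0,0,0.65],[0,0.28,0,0,0,0,0.65],[0,0.28,0,0,0,0,0.65]],
  ],
)

```text
time_s: 12.58
tcp_pos: [487.5, -12.7, 79.4]
orientation: [0.796, 0.606, -0.002, -0.002]
contact_force: [-3.6, 1.7, 3.5]
opening: 59.9
grip_force: 2.4
```

>>> move_arm(
  steps=[
    [[0,0.008,0,0,0,0,0.65],[0,0.016,0,0,0,0,0.65],[0,0.016,0,0,0,0,0.65],[0,0.016,0,0,0,0,0.65]],
  ],
)

```text
time_s: 12.92
tcp_pos: [487.8, -12.8, 78.9]
orientation: [0.795, 0.606, -0.005, -0.004]
contact_force: [-13.8, 2.7, 9.1]
opening: 59.9
grip_force: 7.0
```

The lever is at its end stop. I'll back off a little and go up.

>>> move_arm(
  steps=[
    [[0,-0.016,0,0,0,0,0.65],[0,-0.035,0,0,0,0,0.65],[0,-0.035,0,0,0,0,0.65],[0,-0.035,-0.08,0,0,0,0.65],[0,-0.035,-0.18,0,0,0,0.65],[0,-0.035,-0.3,0,0,0,0.65],[0,-0.035,-0.4,0,0,0,0.65],[0,-0.035,-0.5,0,0,0,0.65],[0,-0.035,-0.5,0,0,0,0.65]],
  ],
)

```text
time_s: 13.67
tcp_pos: [487.8, -11.2, 236.1]
orientation: [0.796, 0.606, 0.004, 0.004]
contact_force: [1.3, -0.2, 1.0]
opening: 59.7
grip_force: 0.0
```

Run:
```python
from h import *
s=capture("side");t=capture("top");st()
red=lambda h,S,v:((h<6)|(h>172))&(S>170)&(v>90)
b=blobs(s,(285,195,335,240),red)[0][0];print(ray(s,cv2.minEnclosingCircle(b)[0],92.2))
cv2.imwrite("pics/a7.png",cv2.resize(s["img"][100:400,130:430],(600,600))[:,:,::-1])
```

```text
13.77 [484.7 -11.7 231.2] [ 0.1  0.7 -0.6] 60.2 0.0 [ 0.38  0.21 -0.48  1.96  0.11  1.   -0.42]
[[470.55291919  -7.85147376  92.2       ]]
```

View pics/a7.png

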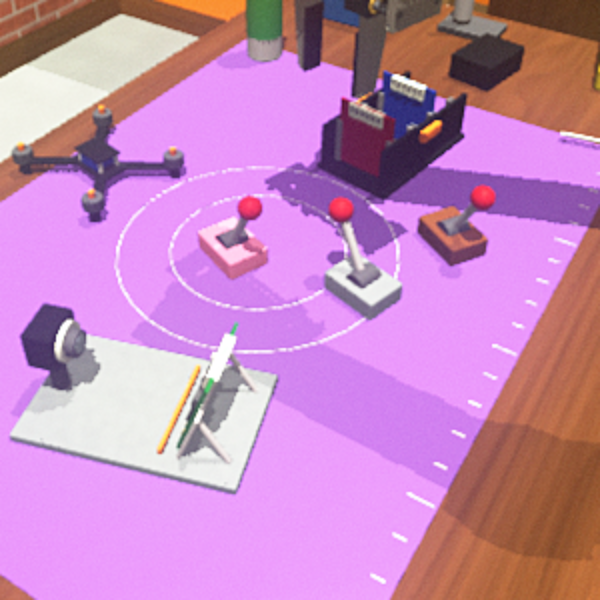

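The picture shows the lever leaning away from the robot with its ball at (341,209). The board stands on its stand, and the other boards and lamps are untouched. One last check of the ball's travel in the same camera.

Run:
```python
from h import *
s=capture("side")
a=ray(s,(325.5,218.5),92.2)[0]
b=blobs(s,(285,195,335,240),lambda h,S,v:((h<6)|(h>172))&(S>170)&(v>90))[0][0];b=ray(s,cv2.minEnclosingCircle(b)[0],92.2)[0]
print(a,b,np.linalg.norm(b-a),"full 76.7, 0.85rad ->",80*(np.sin(.5)+np.sin(.35)))
```

```text
[405.14959628   6.19440715  92.2       ] [470.55291919  -7.85147376  92.2       ] 66.89455447762988 full 76.7, 0.85rad -> 65.78586768477236
```

>>> move_arm(
  steps=[
    [[-0.1,0,-0.1,0,0,0,0.65],[-0.2,0,-0.1,0,0,0,0.65],[-0.3,0,-0.1,0,0,0,0.65],[-0.45,0,-0.1,0,0,0,0.65],[-0.6,0,-0.1,0,0,0,0.65],[-0.75,0,-0.1,0,0,0,0.65],[-0.9,0,-0.1,0,0,0,0.65],[-0.9,0,-0.1,0,0,0,0.65],[-0.9,0,-0.1,0,0,0,0.65]],
  ],
)

```text
time_s: 14.57
tcp_pos: [409.2, -275.6, 257.9]
orientation: [0.798, 0.603, -0.001, -0.001]
contact_force: [-0.2, -0.1, -0.2]
opening: 59.8
grip_force: 0.0
```

Run:
```python
from h import *
t=capture("top");s=capture("side");st()
red=lambda h,S,v:((h<6)|(h>172))&(S>140)&(v>60)
b=blobs(s,(285,195,335,240),red)[0][0];a=blobs(t,(265,205,305,265),red)[0]
print([cv2.minEnclosingCircle(x) for x in a],cv2.minEnclosingCircle(b))
if a:
  B=two(t,cv2.minEnclosingCircle(a[0])[0],s,cv2.minEnclosingCircle(b)[0]);A=np.array([404.06,11.08,96.29]);print(B,B[0]-A,np.linalg.norm((B[0]-A)[:2]))
q=blobs(t,(150,190,222,250),lambda h,S,v:(S<60)&(v>215))[0]
for x in q[:1]:print("conn",rect(ray(t,x,95)),"exp",SEAT+90*BZ)
for q in blobs(t,(350,170,445,235),lambda h,S,v:(S<60)&(v>170))[0][:3]:print("boards",rect(ray(t,q,98)))
cv2.imwrite("pics/a8.png",cv2.resize(t["img"][150:290,140:300],(686,600))[:,:,::-1])
```

```text
14.67 [ 411.3 -271.   258.4] [-0.2  1.5 -0.6] 59.5 0.0 [ 0.76  0.17 -0.27  1.91  0.05  1.06  0.2 ]
[((286.5, 224.5), 5.147915363311768)] ((300.1499938964844, 204.0), 5.246294975280762)
(array([470.21941744,  -7.97999456,  92.24354878]), np.float64(0.09472887167078584)) [ 66.15941744 -19.05999456  -4.04645122] 68.85021357489559
conn [455.8 224.2  47.7  10.  -73. ] exp [455.45635189 223.58024675  94.54354416]
boards [ 523.9 -284.2   50.1    9.6   -8.6]
boards [ 537.5 -195.4   51.     9.5   -8.5]
boards [ 442.9 -354.4    8.9    2.2   -1.6]
```

The ball is now at height 92.2 mm and 37 mm beyond the housing centre, which puts the lever at about 0.98 rad, at its stop. The green connector is within 1 mm of where it should be. The other boards have not moved, and the robot is clear of everything.

```bash
python3 -c "
from station import bot
print(bot.close_job())"
```

```text
the job is handed in; nothing more can be done
None
```

I handed the job in at about 14.7 s on the robot's clock: the green board stands centred on the stand with its chips to the camera, the lamp lever is at its far end stop, and the blue and red boards are where they were; the hand-in gave no verdict, so this rests on my own camera measurements.

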